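# Hand inversion on a bottle mixer under latched stop

### The arm

A 6-joint arm with a two-finger parallel gripper is mounted at the origin on a cart in front of the work surface, level with it; the furniture and walls round the work are solid. World frame = base frame: x ahead of the robot, y to its left, z up, the work surface at z = 0. Lengths are in m, angles in rad, forces in N, time in s.
With the tool pointing down it reaches from about 0.35 to 0.875 m from the base axis. Payload 4.2 kg.
Tool frame: the origin (TCP) lies at the very end of the fingers, on their centre line; the grasp point (between the pads) lies 19 mm behind it (arm.pinch_z is the distance from the TCP to the grasp point, in m); z points along the fingers, y is the line along which they close (so a half turn about z gives the same grasp; the last joint's range is limited). The gripper opens to 85 mm and grips with 20 to 120 N. Pads are 22 mm wide; open, the fingers measure 114 mm over their backs; the gripper's body (76 mm by 85 mm) begins 54 mm behind the grasp point. The pads swing forward as they close: fully open they stand 13 mm farther back than shut.
Start: joints at [-0.92, 0.385, 0.008, 0, -1.194, -0.259], TCP at [0.239, -0.578, 0.231] pointing down, gripper open.
Joint ranges: [-3.14, 3.14], [-1.21, 2.06], [-1.07, 1.41], [-3.16, 2.05], [-2.99, -0.16], [-3.1, 3.1]. Speed limits (rad/s): [2.79, 2.79, 3.14, 3.14, 3.14, 3.14].

### API

Orientations are given as a unit quaternion [w, x, y, z].
In Python, from cell import arm, release, grab, ik, get_state, cams, job gives the robot as it stands. The module is installed in compiled form; this text tells all that it offers. Calls block until the motion is done:
- arm.move_ptp(position, orientation): joint-space move of the TCP to a pose.
- arm.move_l(position, max_speed=0.15, attitude=None): straight line of the TCP; attitude=None keeps the orientation; max_speed is the mean speed in m/s.
- arm.move_j(angles): joint-space move.
- release() and grab(strength=None): open the fingers fully, or close them until they stop; strength is the grip in N (None keeps the last).
- arm.dwell(seconds).
- ik(position, orientation): joint angles nearest the present ones, or None.
- get_state(): the state.
- cams.grab_frame(name): name is "scene" or "top" or "wrist"; returns the picture (420x560x3 uint8, blue, green, red); there is no depth.
- cams.camera_info(name): a dict with "fx", "fy", "cx", "cy" (pixels), "cam_to_world" (4x4, takes a point from camera to world coordinates); the wrist camera has in their place "mount" (4x4, takes a point from camera to tool coordinates, whose origin is the TCP and whose axes are the flange's). Camera axes: x right, y down, z forward; pixel columns grow to the right and rows downward; lengths in m; the calibration is good to about 2 mm. A picture is of the moment at which its call begins: read the wrist's pose just before it. camera_info takes no time and is no camera call.
A pose or a line that the arm cannot do raises arm.Unreachable and nothing moves.
- job.hand_in(): hands the job in; it is judged then, once.
The state is a dict: "time": time; "q": joint angles; "qvel": joint speeds; "joint_efforts": joint torques, N m; "position": TCP position; "tcp_rot": TCP orientation; "force": force on the tool from outside, world axes, zero at the start; "moment": the same for the moment, N m; "opening": finger opening in m; "grasp_force": force on a finger pad.
Only numpy, scipy, OpenCV 4.12 (cv2) and the standard library are available. Lean on these libraries where they do the work, as an engineer would, in place of code of your own. Each camera call takes 0.05 s, during which the arm holds its last target. There are 200 camera calls.

### The job

The bottle on the end-over-end mixer has to be turned over once by hand. Push the red stop button in until it latches so that the drive cannot start, then use the crank, without touching the bottle, to turn the bottle completely upside down and bring it back upright, cap on top. Only then turn the red button clockwise so that it springs out again and the mixer is ready to run, and leave the other things on the bench where they stand.

Things in the scene. Friction and masses are not known exactly. Their poses are not given: they have to be found in the camera images.
- mixer: White bench mixer, fixed. Base 150 x 330 mm; origin under its centre, x to its back, y to its left. Left: console, deck 70 mm high, red stop button at (10, 100) mm. Middle: tower, 100 x 60 mm at y = -2 mm, 167 mm high. Right: bearing post, y = -136 to -161 mm, top 150 mm high. Between these the bottle turns end over end; rotor axis along y at x = 0, z = 125 mm. Crank arm at y = -173 mm.
- stop_top (a point): Centre of the top of the red mushroom head: 40 mm across, 18 mm high with a 12 mm cylindrical rim, white turn arrows on top, yellow disc below. Out: top 33 mm, underside 14.5 mm above the deck; it goes down 7 mm to its stop. The fingers have room beside it down to the deck.
- stop_press (a joint): How far the button is pushed in, m: 0 out, about 0.005 latched, 0.007 against its stop. It latches when pushed more than about 0.0055 and let go; the spring pushes back with 4 N at the start and 7.5 N at the stop.
- stop_turn (a joint): Turn of the red head, rad, clockwise seen from above: 0 at rest, stop at 0.9. Sprung back to 0 with up to 0.06 N m. A latched button is freed by turning past about 0.65 (37 degrees) and then rises 5 mm as the fingers let go or lift.
- rotor (a joint): Angle of the rotor with the bottle, rad: 0 bottle upright and crank grip straight in front of the axis (-x), pi/2 grip straight above the axis, pi (or -pi) bottle upside down and grip behind the axis. It can turn more than a full turn both ways, and stays where it is left (drag 0.14 N m).
- bottle: Amber reagent bottle with blue screw cap, 48 mm across, 100 mm tall, clamped by two steel bands in the rotor. Origin at the centre of its underside, z towards the cap.
- crank_grip (a point): Middle of the orange crank grip, 23 mm in diameter, 50 mm long, lying along the mixer's y axis and free to revolve on its pin; 50 mm from the rotor axis. Its inner end is 2 mm from the crank arm and its middle 44 mm outside the bearing post.
- crank_centre (a point): Point of the rotor axis in the plane of the middle of the crank grip: the centre of the grip's circle (radius 50 mm).
- timer: White timer with red key, 66 x 66 x 20 mm, lying on the bench, origin under its centre. Bystander.
- dropper: Small white dropper bottle with green tip, 29 mm across, 85 mm tall, standing on the bench, origin under its centre. Bystander.
- petri: Red petri dish, 62 mm across, 15 mm high, origin under its centre. Bystander.
- spare_bottle: Amber bottle with black cap, 58 mm across, 120 mm tall, standing on the bench, origin under its centre. Bystander.

How it is judged:
On the way, in this order (a step that is already met when the one before it is completed fails the run):
1. the stop button is pushed in and latched (value of joint stop_press above 0.004 m and angle between bottle's own z axis and vertical below 0.6 rad), for 0.3 s.
2. the bottle is upside down, within 20 degrees, while the stop is latched (angle between bottle's own z axis and vertical above 2.79 rad and value of joint stop_press above 0.004 m), for 0.1 s.
3. the bottle is upright again, within 12 degrees, while the stop is still latched (angle between bottle's own z axis and vertical below 0.21 rad and value of joint stop_press above 0.004 m), for 0.1 s.
At the end, for the whole second after the job is handed in: The stop button is fully out (less than 1.5 mm pushed in) and turned back to rest (within 0.15 rad), and the bottle stands upright, cap on top, within 12 degrees (0.21 rad), at rest; the bystanders are where they stood (value of joint stop_press below 0.0015 m and value of joint stop_turn below 0.15 rad and angle between bottle's own z axis and vertical below 0.21 rad and angular speed of bottle below 0.1 rad/s); the robot touches nothing.
It fails at once if the rotor is turned (bottle more than 35 degrees from upright) while the stop is not latched (angle between bottle's own z axis and vertical above 0.61 rad and value of joint stop_press below 0.003 m).
It fails at once if a bystander is displaced by more than 25 mm or tipped over (distance of any of timer, dropper, petri, spare_bottle from where it was at the start of the episode above 0.025 m or angle between any of dropper, spare_bottle's own z axis and vertical above 0.5 rad).
It fails at once if the robot pushes on the bottle itself (contact force between any of the fingers, the arm and bottle above 3 N).
It also fails if it takes over 72 s, if anything falls off the work surface, if the arm or the gripper's body presses on something with over 40 N, if the wrist force passes 120 N, or if a joint passes its speed limit or range.

## Working session

There is one attempt and no reset: what is moved stays moved. The work goes in short steps, each a Python script; the robot and the scene stay as the last script left them, time stands still between calls to the robot, and variables do not carry over. Pictures are saved under pics/ and viewed, at most 10 in all, crops included, and the job is handed in when it is done.

```bash
mkdir -p pics; python3 - <<'E'
from cell import *
import cv2,numpy as np
for n in("scene","top"):
    f=cams.grab_frame(n);cv2.imwrite(f"pics/{n}0.png",f);i=cams.camera_info(n);print(n,i["fx"],i["fy"],i["cx"],i["cy"]);print(np.round(i["cam_to_world"],4))
s=get_state();print(s["time"],s["position"],s["tcp_rot"],s["opening"],arm.pinch_z)
E
```

```text
scene 407.798934264972 407.798934264972 282.7798738840558 201.53819834845794
[[-8.711e-01 -1.897e-01  4.531e-01  7.000e-04]
 [-4.907e-01  3.774e-01 -7.854e-01  9.541e-01]
 [-2.200e-02 -9.064e-01 -4.218e-01  5.452e-01]
 [ 0.000e+00  0.000e+00  0.000e+00  1.000e+00]]
top 425.37946220932486 425.37946220932486 289.89581245189754 215.2803206070461
[[ 3.0000e-04 -9.9650e-01  8.4100e-02  3.4460e-01]
 [-9.9980e-01  1.5000e-03  2.1500e-02  1.4620e-01]
 [-2.1500e-02 -8.4100e-02 -9.9620e-01  1.1225e+00]
 [ 0.0000e+00  0.0000e+00  0.0000e+00  1.0000e+00]]
0.1 [ 0.23845714 -0.57716481  0.23033438] [-2.58742264e-04 -1.94560075e-01  9.80890104e-01  9.56395782e-04] 0.08539565285224571 0.0187
```

View pics/scene0.png

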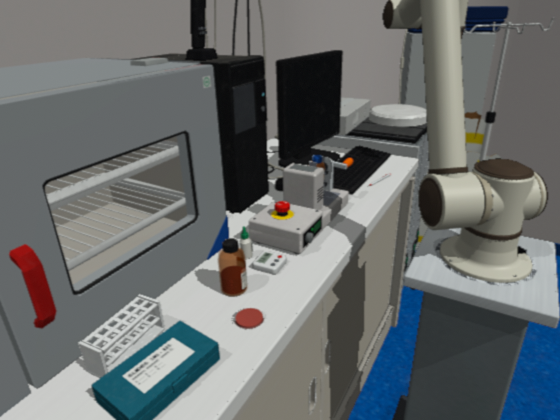

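View pics/top0.png

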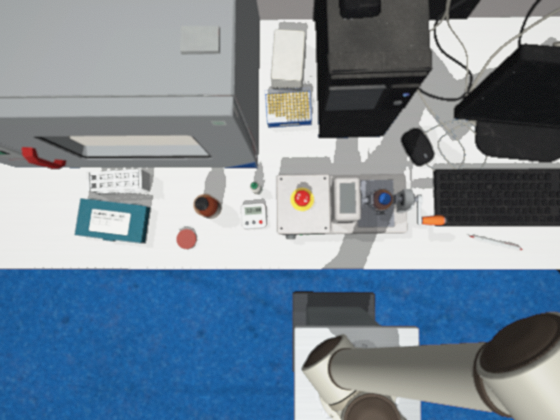

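The top view shows the red button at about (302,199), the blue cap at (383,199) and the orange grip at (433,220), in front of the axis. In the scene view the button is at (283,209) and the grip at (348,162). I'll triangulate from these.

```bash
cat >h.py <<'E'
from cell import *
import cv2,numpy as np
def ray(n,uv,T=None):
    i=cams.camera_info(n);M=np.array(i["cam_to_world"]) if T is None else T
    d=M[:3,:3]@np.array([(uv[0]-i["cx"])/i["fx"],(uv[1]-i["cy"])/i["fy"],1.]);return M[:3,3],d/np.linalg.norm(d)
def plane(n,uv,z,T=None):
    o,d=ray(n,uv,T);return o+d*(z-o[2])/d[2]
def tri(a,b):
    A=[np.eye(3)-np.outer(d,d) for _,d in(a,b)]
    p=np.linalg.solve(A[0]+A[1],A[0]@a[0]+A[1]@b[0]);return p,[np.linalg.norm(k@(p-o)) for k,(o,_) in zip(A,(a,b))]
R={"red":((172,140,90),(5,)),"orange":((6,150,140),(16,)),"blue":((105,120,60),(125,))}
def blobs(f,c,win):
    h=cv2.cvtColor(f,cv2.COLOR_BGR2HSV);H,S,V=[h[...,k].astype(int) for k in range(3)]
    m={"red":((H>172)|(H<5))&(S>150)&(V>90),"orange":(H>=6)&(H<17)&(S>150)&(V>140),"blue":(H>100)&(H<128)&(S>120)&(V>40),
       "yellow":(H>20)&(H<35)&(S>130)&(V>120)}[c]
    w=np.zeros_like(m);u0,v0,u1,v1=win;w[v0:v1,u0:u1]=1;m=(m&w).astype(np.uint8)
    n,_,st,ce=cv2.connectedComponentsWithStats(m);k=1+np.argsort(-st[1:,4])[:3]
    return [(np.round(ce[j],1),st[j]) for j in k],m
E
python3 - <<'E'
from h import *
W={"top":dict(red=(280,180,325,220),yellow=(280,180,325,220),orange=(415,205,455,235),blue=(365,180,400,220)),
"scene":dict(red=(265,195,300,222),yellow=(265,195,300,230),orange=(335,150,365,175),blue=(305,145,340,175))}
C={}
for n in W:
    f=cv2.imread(f"pics/{n}0.png")
    for c,w in W[n].items():
        b,m=blobs(f,c,w);C[n,c]=b[0][0] if b else None
        print(n,c,b[:2], cv2.minAreaRect(cv2.findNonZero(m)) if b else '')
for c in("red","orange","blue"):
    print(c,tri(ray("top",C["top",c]),ray("scene",C["scene",c])))
print("red@.1",plane("top",C["top","red"],.1),"orange@.125",plane("top",C["top","orange"],.125))
f=cv2.imread("pics/top0.png")[165:245,265:460];g=cv2.imread("pics/scene0.png")[130:255,235:370]
cv2.imwrite("pics/z.png",np.vstack([cv2.resize(f,(780,320),interpolation=2),cv2.copyMakeBorder(cv2.resize(g,None,fx=2.2,fy=2.2,interpolation=2),0,0,0,780-297,cv2.BORDER_CONSTANT)]))
E
```

```text
top red [(array([302.3, 197.7]), array([296, 191,  13,  14, 113], dtype=int32)), (array([296. , 195.5]), array([296, 195,   1,   2,   2], dtype=int32))] ((302.0, 197.5), (13.0, 12.0), 90.0)
top yellow [(array([301.6, 200.5]), array([291, 188,  22,  22, 146], dtype=int32))] ((301.5, 198.5), (21.0, 21.0), 90.0)
top orange [(array([433.6, 220. ]), array([423, 216,  21,   9, 164], dtype=int32))] ((433.0, 220.0), (8.0, 20.0), 90.0)
top blue [(array([384.1, 198.2]), array([379, 193,  12,  11, 103], dtype=int32))] ((384.5, 198.0), (10.0, 11.0), 90.0)
scene red [(array([281.7, 206.3]), array([275, 201,  15,  11, 126], dtype=int32))] ((282.0, 206.0), (10.0, 14.0), 90.0)
scene yellow [(array([282.3, 215.3]), array([271, 210,  23,  10, 107], dtype=int32))] ((282.0531311035156, 214.79647827148438), (8.647470474243164, 22.084308624267578), 86.18592071533203)
scene orange [(array([348.2, 161.2]), array([343, 158,  10,   8,  50], dtype=int32))] ((348.2500305175781, 161.25001525878906), (6.363960266113281, 8.485280990600586), 45.0)
scene blue [(array([316.9, 158.3]), array([312, 155,  10,   8,  64], dtype=int32))] ((316.5, 158.5), (7.0, 9.0), 90.0)
red (array([0.47463704, 0.13830823, 0.09282909]), [np.float64(0.00020979663679317133), np.float64(0.000209796636793012)])
orange (array([ 0.41564579, -0.16773886,  0.12713852]), [np.float64(0.0015240556951752941), np.float64(0.0015240556951753598)])
blue (array([ 0.46304834, -0.0454584 ,  0.16724462]), [np.float64(0.00047392111155484135), np.float64(0.0004739211115549711)])
red@.1 [0.47354416 0.13826905 0.1       ] orange@.125 [ 0.4172165  -0.16784132  0.125     ]
```

View pics/z.png

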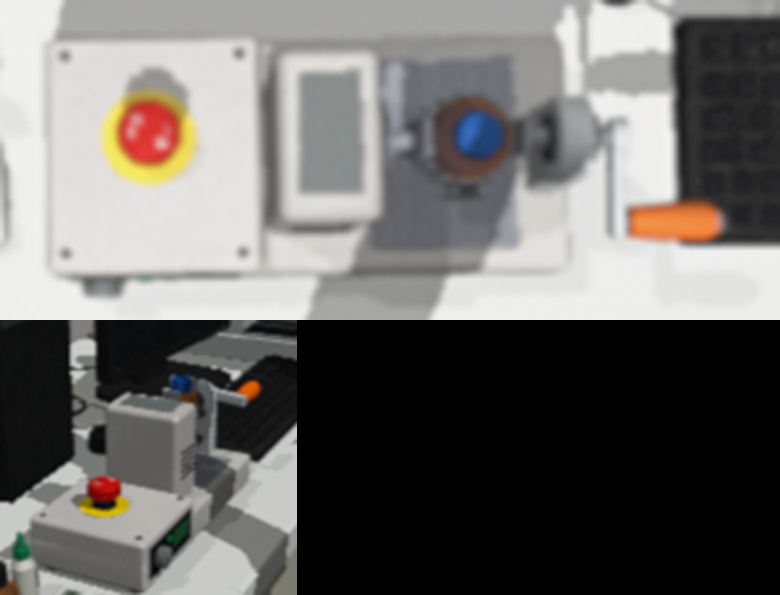

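Grip z of 0.127 puts the rotor at about 0. The button-to-grip distance is 311 mm, as specified, and the mixer yaw is about 0. Next I hover over the button with closed fingers and check with the wrist camera.

```bash
cat >>h.py <<'E'
from scipy.spatial.transform import Rotation as Ro
def down(psi): return [0.,float(np.cos(psi/2)),float(np.sin(psi/2)),0.]
def wristT():
    s=get_state();w,x,y,z=s["tcp_rot"];T=np.eye(4);T[:3,:3]=Ro.from_quat([x,y,z,w]).as_matrix();T[:3,3]=s["position"]
    return T@np.array(cams.camera_info("wrist")["mount"])
def st(t=""):
    s=get_state();print(t,"t%.1f"%s["time"],np.round(s["position"],4),"F",np.round(s["force"],1),"M",np.round(s["moment"],2),"op %.4f gf %.1f"%(s["opening"],s["grasp_force"]));return s
E
python3 - <<'E'
from h import *
s=get_state();print(cams.camera_info("wrist")["mount"])
for p in np.pi*np.array([.5,1,-.5]):
    for P in([.474,.138,.2],[.415,-.172,.106],[.515,-.172,.106]):
        j=ik(P,down(p));print(round(p,2),P,None if j is None else np.round(j,2))
p=s["position"];arm.move_l([p[0],p[1],.32])
arm.move_ptp([.474,.138,.22],down(np.pi));grab(40)
st();T=wristT();f=cams.grab_frame("wrist");cv2.imwrite("pics/w1.png",f)
b,m=blobs(f,"red",(0,0,560,420));print(b)
(u,v),r=cv2.minEnclosingCircle(cv2.findNonZero((m)));print(u,v,r)
print(plane("wrist",b[0][0],.100,T),plane("wrist",(b[0][0][0]+20,b[0][0][1]),.1,T))
E
```

```text
[[ 1.61081196e-04 -9.45476970e-01 -3.25688920e-01  8.35036693e-02]
 [ 9.99999912e-01  2.62702044e-05  4.18323437e-04  2.22918943e-04]
 [-3.86959261e-04 -3.25688958e-01  9.45476892e-01 -1.42248965e-01]
 [ 0.00000000e+00  0.00000000e+00  0.00000000e+00  1.00000000e+00]]
1.57 [0.474, 0.138, 0.2] [ 0.61  0.19 -0.35  0.   -1.03  2.53]
1.57 [0.415, -0.172, 0.106] None
1.57 [0.515, -0.172, 0.106] None
3.14 [0.474, 0.138, 0.2] [ 0.61  0.19 -0.35  0.   -1.03 -2.18]
3.14 [0.415, -0.172, 0.106] [-0.03  0.23 -0.58  0.   -0.76 -1.54]
3.14 [0.515, -0.172, 0.106] [-0.02  0.37 -0.36  0.   -0.84 -1.55]
-1.57 [0.474, 0.138, 0.2] [ 0.61  0.19 -0.35  0.   -1.03 -0.61]
-1.57 [0.415, -0.172, 0.106] [-0.03  0.23 -0.58  0.   -0.76  0.03]
-1.57 [0.515, -0.172, 0.106] [-0.02  0.37 -0.36  0.   -0.84  0.02]
 t4.3 [0.474 0.138 0.22 ] F [-0.2  0.6 -0.2] M [ 0.01 -0.02 -0.07] op 0.0001 gf 0.0
[(array([283.5, 205.4]), array([ 262,  184,   44,   45, 1361], dtype=int32)), (array([386.4, 136.4]), array([382, 132,  10,  10,  78], dtype=int32)), (array([556.3,  99.1]), array([553,  95,   7,  10,  18], dtype=int32))]
410.5 148.0 161.09402465820312
[0.47234362 0.14023661 0.1       ] [0.47234344 0.15729526 0.1       ]
```

View pics/w1.png

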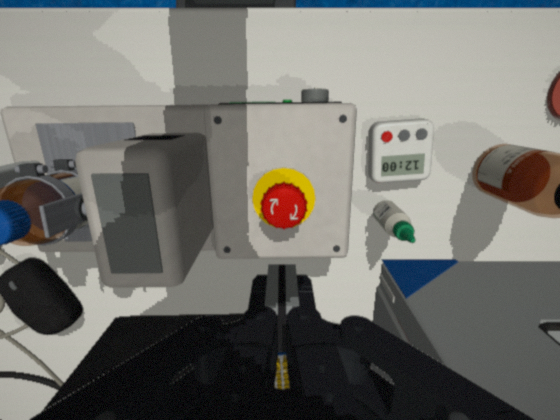

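The wrist view shows the red head at (283,205). Cast onto z=0.1 that gives (0.4725, 0.1398), which agrees with the first estimate. Now I press it with force monitoring.

```bash
python3 - <<'E'
from h import *
x,y=.473,.139
arm.move_l([x,y,.108])
for z in (.103,.1,.098,.097,.0962,.0955,.095,.0945):
    arm.move_l([x,y,z],.03);s=st(z)
    if abs(s["force"][2])>14: break
arm.move_l([x,y,.13],.1);st()
arm.move_l([x,y,.25],.2);
T=wristT();f=cams.grab_frame("wrist");b,m=blobs(f,"red",(200,100,370,330));print(b[0])
t=cams.grab_frame("scene");print(blobs(t,"red",(265,195,300,222))[0][0])
arm.move_ptp([.435,-.175,.27],down(-np.pi/2));release()
T=wristT();f=cams.grab_frame("wrist");cv2.imwrite("pics/w2.png",f)
b,m=blobs(f,"orange",(0,0,560,420));print(b);print(plane("wrist",b[0][0],.125,T),cv2.minAreaRect(cv2.findNonZero(m)));st()
E
```

```text
0.103 t5.6 [0.473  0.139  0.1032] F [-0.6 -0.   0.6] M [-0.01  0.05  0.01] op 0.0002 gf 0.0
0.1 t5.8 [0.4734 0.1392 0.1005] F [-0.1 -0.4  2.9] M [0.   0.26 0.05] op 0.0002 gf 1.9
0.098 t6.1 [0.4734 0.1392 0.0984] F [-0.  -0.   4.1] M [-0.06  0.18 -0.  ] op -0.0001 gf 2.5
0.097 t6.3 [0.4734 0.1392 0.0974] F [-0.7 -1.2  5.4] M [-0.07  0.18 -0.  ] op -0.0001 gf 2.8
0.0962 t6.6 [0.4734 0.1392 0.0967] F [-1.2  0.6  5.9] M [-0.05  0.24 -0.01] op -0.0003 gf 2.9
0.0955 t6.8 [0.4734 0.1392 0.0961] F [-0.5 -0.   5.8] M [-0.04  0.3   0.01] op 0.0001 gf 3.1
0.095 t7.1 [0.4734 0.1392 0.0958] F [-0.6  0.   7.5] M [-0.06  0.43 -0.01] op -0.0001 gf 3.7
0.0945 t7.3 [0.4734 0.1392 0.0957] F [-2.4 -1.3 10.2] M [-0.11  0.74  0.  ] op -0.0000 gf 5.1
 t7.8 [0.4725 0.1388 0.1294] F [-0.9  0.8  0. ] M [ 0.   -0.03 -0.  ] op -0.0003 gf 0.0
(array([282.8, 197.4]), array([ 264,  178,   39,   40, 1059], dtype=int32))
(array([281.9, 208. ]), array([275, 203,  15,  11, 132], dtype=int32))
[(array([299.8, 209.2]), array([ 289,  184,   23,   53, 1097], dtype=int32))]
[ 0.41818205 -0.16498034  0.125     ] ((300.0, 210.0), (52.0, 22.0), 90.0)
 t11.4 [ 0.435 -0.175  0.27 ] F [ 0.3  0.2 -0.5] M [-0.02  0.03 -0.01] op 0.0855 gf 0.0
```

View pics/w2.png

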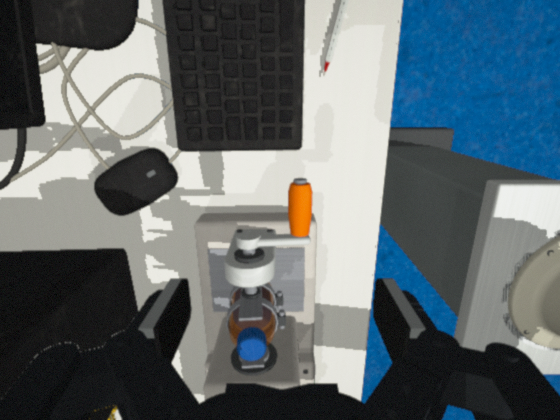

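The button latched: it hit its stop at about -7.5 mm and has sunk 4–5 mm in the scene view. The wrist view shows the grip at (300,209), which is (0.418, -0.166). Next I grasp it and swing it over the top.

```bash
cat >>h.py <<'E'
def swing(a0,a1,C,r,y,off,n=12,v=.08,fmax=30):
    for a in np.linspace(a0,a1,n+1)[1:]:
        arm.move_l([C[0]-r*np.cos(a)+off[0],y,C[1]+r*np.sin(a)+off[1]],v)
        s=get_state();F=s["force"];print("%.2f"%a,np.round(s["position"],4),np.round(F,1),"%.4f"%s["opening"])
        if np.linalg.norm(F)>fmax: print("FORCE");return False
    return True
E
python3 - <<'E'
from h import *
y=-.173
arm.move_l([.418,y,.18],.2);arm.move_l([.418,y,.106],.1);st("pre");grab(50);st("grasp")
ok=swing(0,np.pi/3,(.4675,.106),.0495,y,(0,0),n=4)
T=wristT();f=cams.grab_frame("wrist");cv2.imwrite("pics/w3.png",f);st()
E
```

```text
pre t12.9 [ 0.4186 -0.1731  0.1066] F [ 0.   0.2 -0.2] M [0.   0.05 0.  ] op 0.0851 gf 0.0
grasp t13.5 [ 0.4179 -0.173   0.1061] F [-0.8  1.3  1.7] M [0.03 0.2  0.05] op 0.0213 gf 48.8
0.26 [ 0.4186 -0.173   0.1188] [-4.8  0.4  2.9] 0.0215
0.52 [ 0.4224 -0.173   0.1307] [-6.5  0.1  5. ] 0.0213
0.79 [ 0.4288 -0.1729  0.1409] [-10.5   2.1   8.3] 0.0209
1.05 [ 0.4376 -0.1729  0.1493] [-13.9   3.4  14.8] 0.0212
 t14.8 [ 0.4376 -0.1729  0.1493] F [-14.8   3.1  14. ] M [1.06 4.17 0.23] op 0.0212 gf 51.7
```

View pics/w3.png

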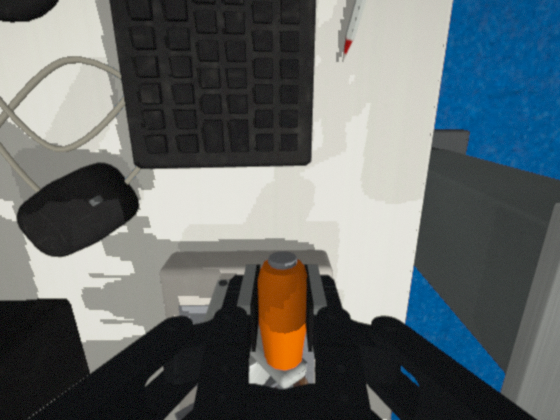

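```bash
python3 - <<'E'
import numpy as np
from scipy.optimize import least_squares as L
P=np.array([(.4179,.1061),(.4186,.1188),(.4224,.1307),(.4288,.1409),(.4376,.1493)])
for r in(None,.05):
    f=lambda c:np.hypot(*(P-c[:2]).T)-(c[2] if r is None else r)
    s=L(f,[.465,.105,.05],x_scale=1e-3);c=s.x;print(c,np.round(s.fun*1e3,2),np.arctan2(P[:,1]-c[1],c[0]-P[:,0]))
E
```

```text
[0.46692925 0.10984697 0.04916576] [ 0.01 -0.01  0.    0.01 -0.01] [-0.07627487  0.18317425  0.43796729  0.68346899  0.93153485]
[0.46773559 0.10947983 0.05      ] [-0.05  0.01  0.06  0.03 -0.06] [-0.06771591  0.18745566  0.43777784  0.67898145  0.92296243]
```

The fit gives a true circle centre of (0.4677, 0.1095) in TCP terms, with r = 50 mm. I'll continue on that circle.

```bash
python3 - <<'E'
from h import *
ok=swing(.92,3.14,(.4677,.1095),.05,-.173,(0,0),n=9)
st()
t=cams.grab_frame("top");cv2.imwrite("pics/t4.png",cv2.resize(t[150:250,260:460],None,fx=3,fy=3))
E
```

```text
1.17 [ 0.4477 -0.1727  0.1558] [-4.9  2.4  5.9] 0.0215
1.41 [ 0.4611 -0.1727  0.1595] [-2.4  4.4  4. ] 0.0216
1.66 [ 0.4737 -0.1725  0.1597] [-0.2  5.1  3.1] 0.0213
1.91 [ 0.4857 -0.1724  0.1568] [0.4 5.2 2.1] 0.0213
2.15 [ 0.4968 -0.1723  0.1509] [ 1.   5.5 -0.7] 0.0209
2.40 [ 0.506  -0.1722  0.1425] [ 0.7  5.  -2. ] 0.0212
2.65 [ 0.5127 -0.1721  0.1321] [ 1.3  5.3 -2.6] 0.0213
2.89 [ 0.5167 -0.1721  0.1204] [ 0.2  5.2 -3.3] 0.0210
3.14 [ 0.5177 -0.1721  0.108 ] [-0.1  4.9 -3.6] 0.0211
 t17.5 [ 0.5177 -0.1721  0.108 ] F [-0.1  4.9 -3.6] M [ 1.45 -0.16  0.06] op 0.0211 gf 49.9
```

The tool is at rotor ≈ π with forces under 7 N. Swinging back the same way.

```bash
python3 - <<'E'
from h import *
arm.dwell(.3)
ok=swing(3.14,0,(.4677,.1095),.05,-.1725,(0,0),n=13)
if ok:
    arm.dwell(.3);st();release();p=st()["position"]
    arm.move_l([p[0],p[1],.27],.15)
    arm.move_ptp([.435,-.175,.27],down(-np.pi/2));T=wristT();f=cams.grab_frame("wrist");cv2.imwrite("pics/w5.png",f)
    c=blobs(f,"orange",(0,0,560,420))[0][0][0];print(c,plane("wrist",c,.125,T))
    t=cams.grab_frame("scene");o=blobs(t,"orange",(335,150,365,175))[0][0][0];print(o,tri(ray("scene",o),ray("wrist",c,T)));print(blobs(t,"red",(265,195,300,222))[0][0])
    st()
E
```

```text
2.90 [ 0.5164 -0.1721  0.1218] [-1.7  6.1  2. ] 0.0214
2.66 [ 0.512  -0.1722  0.1333] [-0.2  6.1  2.2] 0.0212
2.42 [ 0.5052 -0.1722  0.1433] [-0.5  7.5  1.8] 0.0210
2.17 [ 0.4961 -0.1723  0.1512] [-1.6  6.1  3.9] 0.0206
1.93 [ 0.4855 -0.1724  0.1568] [-1.5  6.9  4.1] 0.0216
1.69 [ 0.474  -0.1725  0.1596] [-0.3  6.   4. ] 0.0208
1.45 [ 0.4619 -0.1726  0.1596] [-1.   4.7  6.3] 0.0214
1.21 [ 0.4497 -0.1728  0.1566] [-1.9  4.   6.3] 0.0215
0.97 [ 0.4383 -0.1729  0.1504] [-3.2  2.3  4.1] 0.0212
0.72 [ 0.4291 -0.1729  0.1418] [-1.4  0.3 -0.3] 0.0216
0.48 [ 0.4227 -0.1729  0.1319] [-1.9 -3.3 -3. ] 0.0212
0.24 [ 0.419  -0.1729  0.1211] [-1.2 -6.3 -3.5] 0.0217
0.00 [ 0.4178 -0.1729  0.1093] [-1.2 -5.8 -4.4] 0.0213
 t22.0 [ 0.4178 -0.1729  0.1094] F [-1.3 -5.1 -3.3] M [-1.59  0.37  0.09] op 0.0212 gf 50.0
 t22.6 [ 0.4178 -0.1724  0.1095] F [-0.2 -0.6 -0.1] M [-0.01 -0.    0.  ] op 0.0857 gf 0.0
[299.9 210.4] [ 0.41795292 -0.16410248  0.125     ]
[348.3 160.2] (array([ 0.41606814, -0.16684371,  0.13081333]), [np.float64(0.002387222243109704), np.float64(0.0023872222431098006)])
(array([281.8, 208.1]), array([275, 203,  15,  11, 126], dtype=int32))
 t24.2 [ 0.4346 -0.1749  0.2692] F [-0.7 -0.2 -0. ] M [-0.   -0.01 -0.09] op 0.0855 gf 0.0
```

View pics/w5.png

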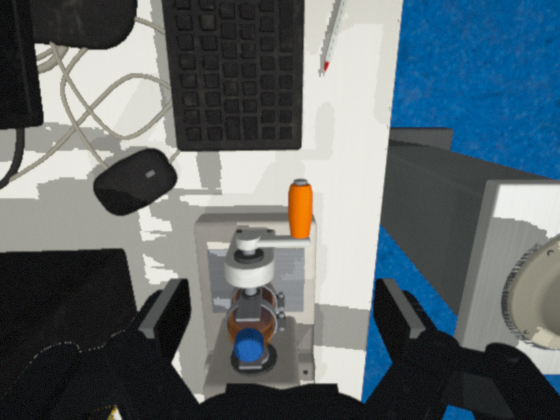

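```bash
python3 - <<'E'
from h import *
T=wristT()
for n in("w2","w5"):
    b,m=blobs(cv2.imread(f"pics/{n}.png"),"blue",(225,320,275,372));print(n,b[0],plane("wrist",b[0][0],.168,T))
t=cams.grab_frame("top");print(blobs(t,"blue",(365,180,400,220))[0][0],blobs(t,"blue",(365,180,400,220))[0][0][0], plane("top",blobs(t,"blue",(365,180,400,220))[0][0][0],.168))
E
```

```text
w2 (array([251.3, 344.1]), array([237, 328,  30,  33, 812], dtype=int32)) [ 0.46271949 -0.04751565  0.168     ]
w5 (array([248.4, 345. ]), array([234, 328,  30,  34, 813], dtype=int32)) [ 0.46544439 -0.04649189  0.168     ]Traceback (most recent call last):
  File "<stdin>", line 5, in <module>
IndexError: list index out of range
```

The cap's x is now 0.4654 against an axis x of about 0.466, so the bottle is upright to within a few degrees. The scene view shows the button still low at row 208, so it is still latched. Now I grip the head and turn it clockwise.

```bash
python3 - <<'E'
from h import *
x,y=.473,.139
a0,a1=np.radians(114),np.radians(114)-.82
arm.move_l([.43,-.17,.30],.2)
arm.move_ptp([x,y,.25],down(a0))
f=cams.grab_frame("wrist");cv2.imwrite("pics/w6.png",f)
arm.move_l([x,y,.13],.15);arm.move_l([x,y,.0745],.06);st("low")
grab(30);st("grip")
for a in np.linspace(a0,a1,6)[1:]:
    arm.move_l([x,y,.0745],.05,attitude=down(a));st("%.2f"%(a0-a))
E
```

```text
low t29.1 [0.4733 0.1392 0.0748] F [-0.   0.4  0.3] M [ 0.01 -0.01 -0.01] op 0.0853 gf 0.0
grip t29.6 [0.4746 0.1398 0.0754] F [3.  0.4 2.6] M [ 0.12 -0.88 -0.06] op 0.0385 gf 30.1
0.16 t29.9 [0.4745 0.1398 0.0754] F [5.  0.8 4.1] M [ 0.17 -1.17  0.01] op 0.0382 gf 30.2
0.33 t30.2 [0.4745 0.1398 0.0753] F [5.4 1.1 4.7] M [ 0.26 -1.52 -0.03] op 0.0384 gf 30.2
0.49 t30.6 [0.4745 0.1398 0.0753] F [4.7 1.  5.7] M [ 0.18 -1.52  0.03] op 0.0386 gf 30.2
0.66 t30.9 [0.4745 0.1398 0.0754] F [4.8 1.  5.6] M [ 0.25 -1.5   0.05] op 0.0382 gf 30.3
0.82 t31.2 [0.4745 0.1398 0.0754] F [5.  0.7 5.7] M [ 0.19 -1.41  0.11] op 0.0386 gf 30.3
```

```bash
python3 - <<'E'
from h import *
x,y=.4745,.1398
arm.dwell(.3);release();st()
arm.move_l([x,y,.13],.08);arm.move_l([x,y,.27],.2);arm.dwell(.5)
p=get_state()["position"];arm.move_ptp([.474,.138,.25],down(np.pi));arm.dwell(.3);st()
f=cams.grab_frame("wrist");t=cams.grab_frame("scene")
print(blobs(t,"red",(265,195,300,222))[0][0],blobs(t,"orange",(335,150,365,175))[0][0],blobs(f,"red",(200,100,370,330))[0][0])
o=cv2.imread("pics/scene0.png")
cv2.imwrite("pics/e.png",np.hstack([cv2.resize(f,(460,345)),np.vstack([cv2.resize(o[130:290,210:380],(170,172)),cv2.resize(t[130:290,210:380],(170,173))])]))
E
```

```text
t32.0 [0.4725 0.1387 0.0742] F [ 0.1  0.2 -0.2] M [ 0.02 -0.05 -0.03] op 0.0853 gf 0.0
 t38.1 [0.474 0.138 0.25 ] F [ 0.2 -0.   0.3] M [-0.01 -0.06  0.02] op 0.0854 gf 0.0
(array([281.7, 206.3]), array([275, 201,  15,  11, 129], dtype=int32)) (array([348.3, 160.2]), array([343, 157,  10,   8,  50], dtype=int32)) (array([283.3, 196. ]), array([ 264,  176,   40,   41, 1087], dtype=int32))
```

View pics/e.png

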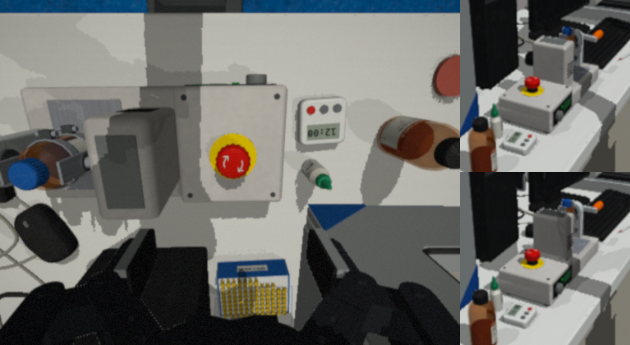

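The button is back at scene row 206.3, exactly as at the start, so it is out, and its arrows are back at rest. The bottle is upright and the bystanders have not moved, so I hand in.

```bash
python3 -c "
from cell import job;print(job.hand_in())"
```

```text
the job is handed in; nothing more can be done
None
```

The job is handed in: I latched the stop, turned the bottle upside down and back upright with the crank, then freed the button; the last images show it fully out, with the bottle upright and the bystanders in place (no verdict was returned).

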